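# Hang the orange sample carrier on the tempering bar

### The job

Turn the carousel until the orange sample carrier stands in the window of the clear cover, lift it out and hang it astride the bar of the tempering stand, between the two red collars, so that it rests on the bar with a leg on either side. The bar's height is reset from shift to shift, so feel for it: set the carrier down gently, neither pressing hard nor letting it drop. Leave the blue and green carriers in their bays and do not disturb the other things on the bench.

Things in the scene. Friction and masses are not known exactly. Their poses are not given: they have to be found in the camera images.
- orange_carrier: Orange saddle carrier: rigid inverted U, a pale sample vial fixed outside each leg, about 140 g. Origin: centre of the crown's underside (the face that rests on the bar). z up, x along the bar it straddles (either sign), legs at +-y. 40 mm long in x, 78 mm wide in y over the vials; legs 3 mm thick with a 22 mm gap, reaching 60 mm below the origin. Crown 4 mm thick, grip fin on top.
- orange_fin (a point): Centre of the orange carrier's grip fin, 18 mm above its origin. The fin is an upright plate 40 mm long in the carrier's x, 10 mm thick in y, 28 mm high, to be pinched across y from above.
- blue_carrier: Blue carrier of the same shape, in the bay across from the orange one. To be left in its bay.
- green_carrier: Green carrier of the same shape, a quarter turn from the orange one. To be left in its bay.
- turntable: White disc, 256 mm across, its top 40 mm above the table; origin on its vertical axis at table height. Four bays on its +-x and +-y axes, each an aluminium tongue (40 mm long radially, 14 mm thick, centre 95 mm from the axis, top at 106 mm) which a carrier straddles with 4 mm play each side, its x along the radius; carriers lift straight up off it.
- knob (a point): Middle of the black bar knob on the turntable's axis, above the cover: 60 mm long along the turntable's x, 14 mm thick along its y, from z = 160 to 192 mm (this point 176 mm). Grip and turn it: either way, up to 3.4 rad from the start, friction about 0.1 N m; it stays where it is left.
- carousel_base: Fixed black carousel base, 300 x 300 x 20 mm, origin under its centre on the turntable's axis. A flat clear cover (z = 145 to 150 mm, on four thin posts) spans it except at the window, a blue-edged gap on its -x side, x < -40 mm and |y| < 80 mm in the base's frame. Bays elsewhere cannot be reached from above.
- window (a point): Where the origin of a carrier lies that stands squarely in the window: 95 mm from the base's centre along its -x, at z = 106 mm; the carrier's x is then along the base's x.
- stand: Fixed tempering stand; origin at table height straight under the middle of its bar, z up, bar along y. Steel bar, 14 mm thick, between uprights at y = +-125 mm. Its centre height is NOT measured: 125 to 190 mm, sprung (yields 1 mm per 1.5 N). Two red collars, 26 mm in diameter, leave 50 mm clear, centred on y = 0. Blower box behind, 62 mm high, x = 53 to 79 mm.
- bottle_a: Bystander: milky square sample bottle, 44 x 44 mm, 78 mm high, origin under its centre. Leave it alone.
- bottle_b: Bystander: another such sample bottle. Leave it alone.
- bottle_c: Bystander: another such sample bottle. Leave it alone.
- phone: Bystander: dark phone lying flat, 75 x 150 x 9 mm, origin under its centre. Leave it alone.
- beaker: Bystander: clear beaker, 70 mm across, 90 mm high, origin under its centre. Leave it alone.
- roll: Bystander: roll of paper tape, 56 mm across, 24 mm high, lying flat, origin under its centre. Leave it alone.

How it is judged:
On the way, in this order (a step that is already met when the one before it is completed fails the run):
1. the carousel is turned so that the orange carrier, still standing on its tongue, is in the window (within 18 mm) (horizontal distance between orange_carrier and window below 0.018 m and height (world z) of orange_carrier below 0.115 m and angle between orange_carrier's own z axis and vertical below 0.15 rad), for 0.2 s.
2. the orange carrier is lifted out of the carousel and carried over to the stand (horizontal distance between orange_carrier and stand below 0.1 m and height (world z) of orange_carrier above 0.13 m), for 0.1 s.
At the end, for the whole second after the job is handed in: Orange carrier released, at rest astride the bar: within 8 mm of mid-collars, 10 mm of the bar's line, 0.25 rad of its direction; level along the bar within 0.08 rad, leaning sideways under 0.25 rad. Blue and green carriers upright on their tongues (y of orange_carrier in the frame of stand between -0.008 and 0.008 m and x of orange_carrier in the frame of stand between -0.01 and 0.01 m and height (world z) of orange_carrier between 0.122 and 0.205 m and angle between the x axis of orange_carrier and the y axis of stand, either way round below 0.25 rad and angle between orange_carrier's own z axis and vertical below 0.25 rad and angle between orange_carrier's own x axis and vertical between 1.49 and 1.65 rad and contact force between orange_carrier and stand above 0.4 N and linear speed of orange_carrier below 0.02 m/s and horizontal distance between blue_carrier and turntable between 0.075 and 0.115 m and angle between each of blue_carrier, green_carrier's own z axis and vertical below 0.15 rad and height (world z) of blue_carrier between 0.098 and 0.115 m and horizontal distance between green_carrier and turntable between 0.075 and 0.115 m and height (world z) of green_carrier between 0.098 and 0.115 m); the robot touches nothing.
It fails at once if the orange carrier is pressed on the stand with more than 12 N (contact force between orange_carrier and stand above 12 N).
It fails at once if the orange carrier is let drop (faster than 0.35 m/s while not held: a fall of more than about 7 mm) (linear speed of orange_carrier above 0.35 m/s and contact force between the fingers and orange_carrier below 0.1 N).
It fails at once if the blue or green carrier is lifted off its tongue (height (world z) of any of blue_carrier, green_carrier above 0.125 m).
It fails at once if a bystander is moved by more than 25 mm (distance of any of bottle_a, bottle_b, bottle_c, phone, beaker, roll from where it was at the start of the episode above 0.025 m).
It also fails if it takes over 67 s, if anything falls off the work surface, if the arm or the gripper's body presses on something with over 40 N, if the wrist force passes 120 N, or if a joint passes its speed limit or range.

### The arm

A 6-joint arm with a two-finger parallel gripper is mounted at the origin on the work surface. World frame = base frame: x ahead of the robot, y to its left, z up, the work surface at z = 0. Lengths are in m, angles in rad, forces in N, time in s.
With the tool pointing down it reaches from about 0.25 to 0.775 m from the base axis. Payload 8.9 kg.
Tool frame: the origin (TCP) lies on the centre line of the jaws, within the pads' length; the fingertips stand 14 mm ahead of it and the grasp point (between the pads) lies 5 mm behind it; z points along the fingers, y is the line along which they close (so a half turn about z gives the same grasp; the last joint's range is limited). The gripper opens to 85 mm and grips with 20 to 120 N. Pads are 22 mm wide; open, the fingers measure 114 mm over their backs; the gripper's body (76 mm by 85 mm) begins 54 mm behind the grasp point. The pads swing forward as they close: fully open they stand 13 mm farther back than shut.
Start: joints at [1.057, 0.291, -0.153, 1.127, 0, 1.431], TCP at [0.192, 0.489, 0.245] pointing down, gripper open.
Joint ranges: [-2.52, 2.52], [-0.91, 1.74], [-1.3, 1.37], [-1.96, 2.02], [-1.52, 1.47], [-3.14, 3.14]. Speed limits (rad/s): [2.22, 2.22, 2.79, 3.14, 3.14, 3.14].

### API

Orientations are given as a rotation vector (axis times angle).
In Python, from rig import robot gives the robot as it stands.
- The arm moves only by the tool shift_gripper, called after "Emit:" in YAML: its name, and indented under it one key for each argument. Schema: {"type":"object","properties":{"steps":{"type":"array","items":{"type":"object","properties":{"x":{"type":"number"},"y":{"type":"number"},"z":{"type":"number"},"twist":{"type":"number"}},"additionalProperties":false},"minItems":1,"maxItems":20},"jaw":{"type":"number"},"squeeze":{"type":"number"},"only":{"type":"string"},"quiet":{"type":"boolean"},"lines":{"type":"string"}},"required":["steps"],"additionalProperties":false}. steps is a list of rows, 1 to 20 of them, each an object with the fields x, y, z (the shift in m), twist (a turn about the tool's z in rad); a field left out counts as zero; each row is the pose to reach, as a shift and turn from the pose commanded when the call began, along the tool's axes at that moment; what a row does not reach only later rows make up. A row lasts 1/12 s, in which the tool goes at most 0.0417 m and 0.125 rad, less where a joint would pass 70% of its speed; a pose out of reach is approached as far as the arm can. jaw is the finger opening in m, set as the call begins (left out keeps the last). The fingers move at their own pace and stop on an object; squeeze is the grip in N (left out, the last holds). Time passes only in rows, so rows that do not move let the fingers close. The tool returns the time, the measured TCP pose, the force, the opening and the grip force at its end. only (a regular expression) keeps the lines of the reply that match it, lines (a string "A,B") keeps lines A to B, and quiet returns only ok. Input that does not fit is refused with a message, and nothing moves.
- robot.observe(): the state, without advancing time (a new reading comes with each control period).
- robot.snapshot(name): name is "scene" or "top" or "wrist"; returns the picture (480x640x3 uint8, red, green, blue); there is no depth.
- robot.camera_model(name): a dict with "camera_matrix" (3x3 intrinsics, pixels), "world_to_cam" (4x4, takes a point from world to camera coordinates). Camera axes: x right, y up, looking along -z (the intrinsics and any distortion apply to the point x, -y, -z); pixel columns grow to the right and rows downward; lengths in m; the calibration is good to about 2 mm. A picture is of the moment at which its call begins: read the wrist's pose just before it. camera_model takes no time and is no camera call; for the wrist camera it gives the pose at the moment of the call.
- robot.job_done(): hands the job in; it is judged then, once.
The state is a dict: "time": time; "qpos": joint angles; "joint_vel": joint speeds; "effort": joint torques, N m; "position": TCP position; "ee_rot": TCP orientation; "wrist_force": force on the tool from outside, world axes, zero at the start; "torque": the same for the moment, N m; "finger_gap": finger opening in m; "gripper_force": force on a finger pad.
Only numpy, scipy, OpenCV 4.12 (cv2) and the standard library are available. Lean on these libraries where they do the work, as an engineer would, in place of code of your own. Each camera call takes 0.05 s, during which the arm holds its last target. There are 200 camera calls.

## Working session

There is one attempt and no reset: what is moved stays moved. The work goes in short steps, Python scripts to look and compute and a tool call to move; the robot and the scene stay as the last step left them, time stands still between calls to the robot, and variables do not carry over. Pictures are saved under pics/ and viewed, at most 10 in all, crops included, and the job is handed in when it is done.

```bash
ls; mkdir -p pics
```

Run:
```python
from rig import robot
import cv2
print(robot.observe())
for n in("scene","top"):
    cv2.imwrite(f"pics/{n}0.png",robot.snapshot(n)[:,:,::-1])
    print(robot.camera_model(n))
```

```text
pics
rig.py
{'time': 0.0, 'qpos': array([ 1.05667755e+00,  2.91273572e-01, -1.54126433e-01,  1.12669955e+00,
        1.13489800e-05,  1.43150512e+00]), 'joint_vel': array([-1.45875982e-03, -3.76000901e-05,  1.82265805e-03, -5.82539542e-04,
       -1.67240491e-03, -1.37309748e-03]), 'effort': array([-2.19126807e-03, -5.37144828e+01,  3.31370580e+01,  1.60196732e-02,
       -4.99310845e-04, -2.64616932e-05]), 'position': array([0.19198916, 0.48818484, 0.24473574]), 'ee_rot': array([-5.85257100e-01, -3.08615936e+00,  1.93283812e-03]), 'wrist_force': array([-0.62885448, -0.25756315,  0.13146718]), 'torque': array([-0.00813144,  0.0258751 , -0.00154988]), 'gripper_force': 0.0, 'finger_gap': 0.08520663732995185}
{'camera_matrix': array([[608.08740575,   0.        , 308.63795601],
       [  0.        , 608.08740575, 228.03161653],
       [  0.        ,   0.        ,   1.        ]]), 'world_to_cam': array([[ 0.09924727,  0.99505876,  0.00283564,  0.0128459 ],
       [-0.64893342,  0.06256384,  0.75826854,  0.28115489],
       [ 0.75434435, -0.07709622,  0.65193618, -2.1303863 ],
       [ 0.        ,  0.        ,  0.        ,  1.        ]])}
{'camera_matrix': array([[495.94286402,   0.        , 309.87453772],
       [  0.        , 495.94286402, 244.90066562],
       [  0.        ,   0.        ,   1.        ]]), 'world_to_cam': array([[ 0.00866974, -0.99994947,  0.00508758, -0.07540235],
       [ 0.9941917 ,  0.0091654 ,  0.10723276, -0.5542343 ],
       [-0.10727397,  0.00412836,  0.99422093, -1.38701596],
       [ 0.        ,  0.        ,  0.        ,  1.        ]])}
```

View pics/scene0.png

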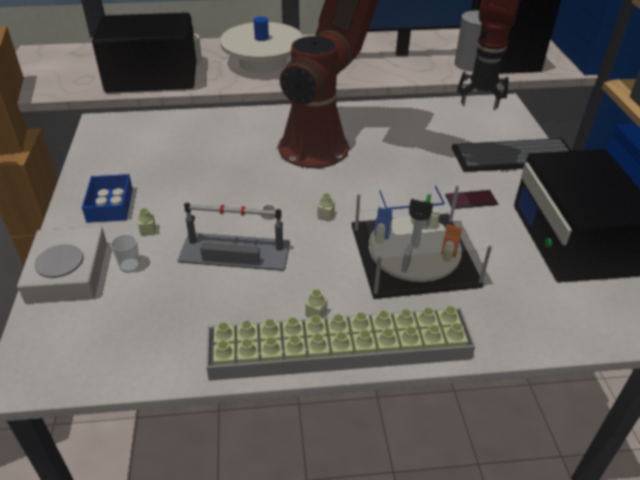

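View pics/top0.png

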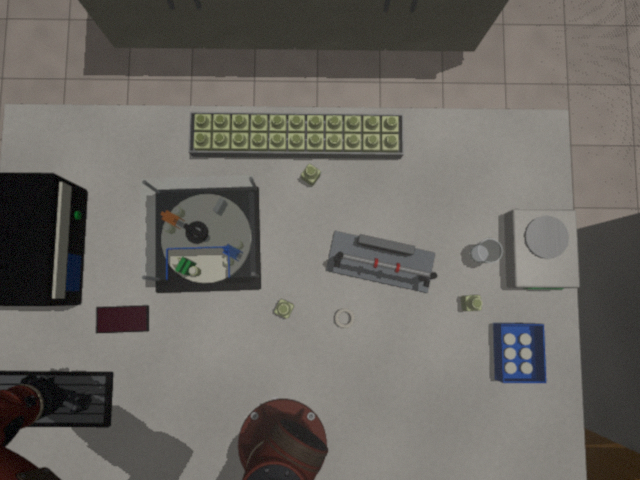

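The scene view shows the carousel at about (420,250) and the stand at (235,240). In the top view the knob is near (196,232), the orange carrier near (172,217) and the red collars near (376,263) and (398,267). I'll enlarge both areas.

Run:
```python
import cv2,numpy as np
t=cv2.imread("pics/top0.png");s=cv2.imread("pics/scene0.png")
f=lambda im,x,y,w,h,k:cv2.resize(im[y:y+h,x:x+w],None,fx=k,fy=k,interpolation=cv2.INTER_CUBIC)
a=f(t,145,170,125,130,3.2);b=f(t,320,220,125,80,3.2)
c=f(s,345,180,155,120,2.5);d=f(s,175,190,125,85,3)
def put(L):
    w=max(i.shape[1] for i in L);return np.vstack([cv2.copyMakeBorder(i,0,0,0,w-i.shape[1],0) for i in L])
L=put([a[:,:],]);
A=np.zeros((600,800,3),np.uint8);A[:300,:387]=c[:300,:387];A[300:555,:375]=d;A[0:256,400:800]=b
A=np.clip(A.astype(float)*1.4,0,255).astype(np.uint8)
cv2.imwrite("pics/crop1.png",A);cv2.imwrite("pics/crop2.png",np.clip(cv2.resize(t[175:300,145:270],None,fx=4.8,fy=4.8,interpolation=cv2.INTER_CUBIC)*1.4,0,255))
```

```text
[ WARN:0@0.083] global loadsave.cpp:1063 imwrite_ Unsupported depth image for selected encoder is fallbacked to CV_8U.
```

View pics/crop1.png

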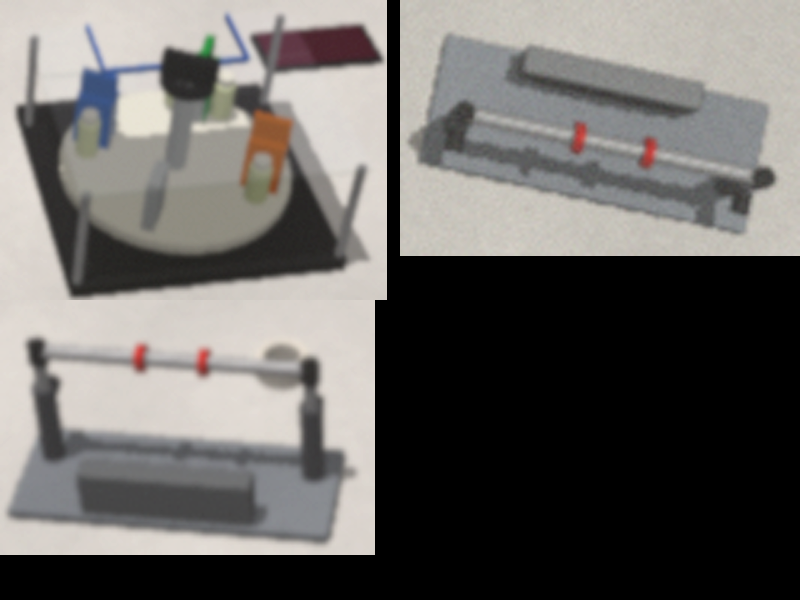

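View pics/crop2.png

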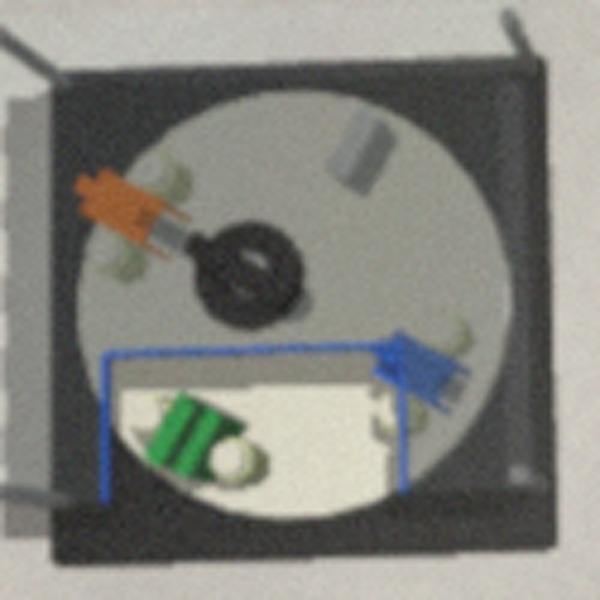

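The clear crop shows orange at about (125,210), blue at (425,370), green at (190,435) inside the window, the empty tongue at (362,135) and the knob at (248,275). I'll triangulate these roughly.

Create h.py:
```python
import numpy as np,cv2
from scipy.spatial.transform import Rotation as R
from rig import robot
def ray(m,p):
    K=m["camera_matrix"];W=m["world_to_cam"];Rw=W[:3,:3];c=-Rw.T@W[:3,3]
    d=np.linalg.inv(K)@[p[0],p[1],1];return c,Rw.T@[d[0],-d[1],-d[2]]
def at(m,p,z):
    c,d=ray(m,p);return (c+d*(z-c[2])/d[2])[:2]
def tri(ms,ps):
    A=np.zeros((3,3));b=np.zeros(3)
    for m,p in zip(ms,ps):
        c,d=ray(m,p);d=d/np.linalg.norm(d);P=np.eye(3)-np.outer(d,d);A+=P;b+=P@c
    X=np.linalg.solve(A,b);return X
def proj(m,X):
    W=m["world_to_cam"];q=W[:3,:3]@X+W[:3,3];u=m["camera_matrix"]@[q[0],-q[1],-q[2]];return u[:2]/u[2]
```

Run:
```python
from h import *
np.set_printoptions(precision=4,suppress=True)
T=robot.camera_model("top");S=robot.camera_model("scene")
c2=lambda x,y:(145+x/4.8,175+y/4.8)
cs=lambda x,y:(345+x/2.5,180+y/2.5)
bt=lambda x,y:(320+(x-400)/3.2,220+y/3.2); bs=lambda x,y:(175+x/3,190+(y-300)/3)
b=[at(T,c2(*p),.02) for p in[(57,82),(543,60),(555,545),(55,562)]]
print("base",b,np.mean(b,0))
print("discc",np.mean([at(T,c2(*p),.04) for p in[(78,305),(512,305),(295,90),(295,520)]],0))
print("knob",at(T,c2(248,275),.19))
for n,p,z in[("org",(125,207),.13),("blue",(425,370),.13),("green",(187,437),.138),("tongue",(365,130),.106),
   ("wL",(105,353),.15),("wL2",(105,500),.15),("wR",(400,345),.15),("wR2",(403,490),.15)]:print(n,at(T,c2(*p),z))
for a_,b_ in[((580,138),(140,357)),((649,152),(203,361)),((472,116),(47,352)),((750,166),(300,368))]:
    X=tri([T,S],[bt(*a_),bs(*b_)]);print("bar",X,proj(T,X)-bt(*a_))
print(robot.camera_model("wrist"),R.from_rotvec(robot.observe()["ee_rot"]).as_matrix())
```

```text
base [array([0.7063, 0.3755]), array([0.7227, 0.0817]), array([0.4296, 0.0687]), array([0.417 , 0.3646])] [0.5689 0.2226]
discc [0.5699 0.2232]
knob [0.5671 0.2177]
org [0.6125 0.3007]
blue [0.5231 0.1319]
green [0.4844 0.2598]
tongue [0.6618 0.173 ]
wL [0.529  0.3029]
wL2 [0.4492 0.2997]
wR [0.5348 0.1429]
wR2 [0.4561 0.1392]
bar [ 0.4959 -0.2716  0.1416] [10.3624  0.2843]
bar [ 0.4883 -0.2716  0.1383] [-11.3812  -1.1257]
bar [ 0.5205 -0.2644  0.1758] [43.3251 -3.4171]
bar [ 0.4957 -0.2636  0.1663] [-44.3449  -9.0987]
{'camera_matrix': array([[358.4892,   0.    , 322.3828],
       [  0.    , 358.4892, 240.0183],
       [  0.    ,   0.    ,   1.    ]]), 'world_to_cam': array([[ 0.367 ,  0.9302, -0.0015, -0.5236],
       [-0.8901,  0.3507, -0.2911,  0.0365],
       [-0.2702,  0.1082,  0.9567, -0.38  ],
       [ 0.    ,  0.    ,  0.    ,  1.    ]])} [[-0.9306  0.3661 -0.0006]
 [ 0.3661  0.9306 -0.001 ]
 [ 0.0001 -0.0012 -1.    ]]
```
Scene is viewed from opposite side: left in scene = right(−y) ... scene camera x-axis = +y. so left is -y. So swap the collars.

Base centre is at about (0.569, 0.223) with yaw of about 0.045 rad. Orange lies at about 62° and has to turn about +2.1 rad counter-clockwise. The scene camera faces the robot, so I'll swap the collar pairing. Then I'll move above the knob.

Emit:
shift_gripper:
  steps:
    - {"x":-0.447, "y":-0.112, "z":-0.06, "twist":1.68}
    - {"x":-0.447, "y":-0.112, "z":-0.06, "twist":1.68}
    - {"x":-0.447, "y":-0.112, "z":-0.06, "twist":1.68}
    - {"x":-0.447, "y":-0.112, "z":-0.06, "twist":1.68}
    - {"x":-0.447, "y":-0.112, "z":-0.06, "twist":1.68}
    - {"x":-0.447, "y":-0.112, "z":-0.06, "twist":1.68}
    - {"x":-0.447, "y":-0.112, "z":-0.06, "twist":1.68}
    - {"x":-0.447, "y":-0.112, "z":-0.06, "twist":1.68}
    - {"x":-0.447, "y":-0.112, "z":-0.06, "twist":1.68}
    - {"x":-0.447, "y":-0.112, "z":-0.06, "twist":1.68}
    - {"x":-0.447, "y":-0.112, "z":-0.06, "twist":1.68}
    - {"x":-0.447, "y":-0.112, "z":-0.06, "twist":1.68}
    - {"x":-0.447, "y":-0.112, "z":-0.06, "twist":1.68}
    - {"x":-0.447, "y":-0.112, "z":-0.06, "twist":1.68}
    - {"x":-0.447, "y":-0.112, "z":-0.06, "twist":1.68}
    - {"x":-0.447, "y":-0.112, "z":-0.06, "twist":1.68}

```text
time: 1.43
position: [0.567, 0.2206, 0.3049]
ee_rot: [-2.687, -1.627, 0.001]
wrist_force: [-0.6, -0.1, -0.3]
finger_gap: 0.0853
gripper_force: 0.0
```

Run:
```python
from h import *
import pickle
np.set_printoptions(precision=4,suppress=True)
T=robot.camera_model("top");S=robot.camera_model("scene")
bt=lambda x,y:(320+(x-400)/3.2,220+y/3.2); bs=lambda x,y:(175+x/3,190+(y-300)/3)
P=[]
for a_,b_ in[((580,138),(203,361)),((649,152),(140,357)),((470,116),(308,368)),((756,170),(38,352))]:
    X=tri([T,S],[bt(*a_),bs(*b_)]);P.append(X);print("bar",X,proj(T,X)-bt(*a_))
print("mid",(P[0]+P[1])/2,P[0]-P[1],np.linalg.norm(P[0]-P[1]))
m=robot.camera_model("wrist");o=robot.observe();print(o["position"],o["ee_rot"],o["qpos"])
cv2.imwrite("pics/w1.png",robot.snapshot("wrist")[:,:,::-1]);pickle.dump(m,open("w1.pkl","wb"))
```

```text
bar [ 0.4967 -0.2437  0.1378] [-0.4845 -0.0332]
bar [ 0.4857 -0.3003  0.138 ] [-0.4843 -0.028 ]
bar [ 0.5143 -0.1516  0.1367] [-1.1265 -0.101 ]
bar [ 0.4716 -0.39    0.139 ] [0.3802 0.015 ]
mid [ 0.4912 -0.272   0.1379] [ 0.011   0.0566 -0.0002] 0.05767042078163845
[0.567  0.2206 0.3049] [-2.6871 -1.627   0.0012] [0.251  0.4357 0.2157 1.3516 0.0001 2.3037]
```

View pics/w1.png

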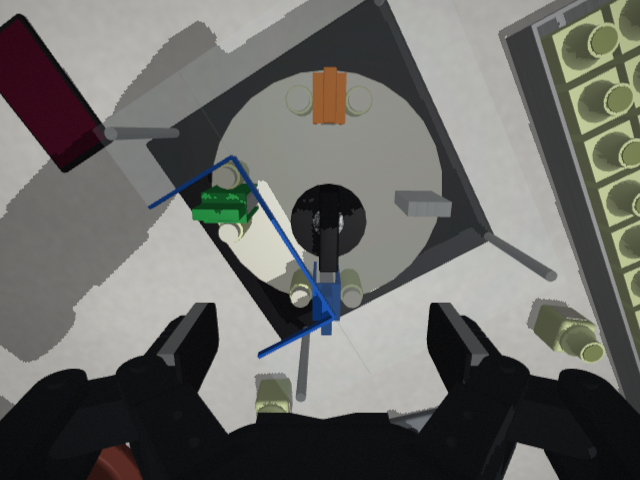

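The wrist view shows the knob bar at u 320–339, with its near end at v≈272, lying along the image vertical. Orange is at (330,97) and blue at (326,300) on the same axis, so the knob is aligned with the orange–blue line.

Run:
```python
from h import *
import pickle
np.set_printoptions(precision=4,suppress=True)
m=pickle.load(open("w1.pkl","rb"))
Rm=R.from_rotvec(robot.observe()["ee_rot"]).as_matrix();p=robot.observe()["position"];print(np.degrees(np.arctan2(Rm[1,:2],Rm[0,:2])),Rm)
k=at(m,(329.5,272),.192);print("knob end",k)
for n,q,z in [("or",(330,96),.136),("disc",(328.5,222),.15),("tongue",(420,197),.106),("corner",(234,157),.15),("corner2",(332,320),.15),("base1",(380,1),.02),("base2",(486,236),.02)]:print(n,at(m,q,z))
d=at(m,(420,197),.106)
for z in(.15,.17,.19):print(z,at(m,(329.5,272),z),at(m,(330,186),z))
T=robot.camera_model("top");c2=lambda x,y:(145+x/4.8,175+y/4.8)
print("orange tri",tri([T,m],[c2(125,207),(330,98)]))
print("wc",tri([T,m],[c2(105,353),(234,157)]),tri([T,m],[c2(402,345),(332,320)]))
X=np.array([.569,.223,.192]);print(proj(m,X))
```

```text
[ 62.4186 -27.5814] [[ 0.463   0.8864 -0.0005]
 [ 0.8864 -0.463  -0.0001]
 [-0.0004 -0.0004 -1.    ]]
knob end [0.5595 0.1972]
or [0.6174 0.3062]
disc [0.5717 0.2209]
tongue [0.6528 0.1927]
corner [0.5308 0.3007]
corner2 [0.5333 0.14  ]
base1 [0.709  0.3695]
base2 [0.7181 0.0877]
0.15 [0.5523 0.1817] [0.5862 0.2464]
0.17 [0.5557 0.189 ] [0.5872 0.2492]
0.19 [0.5591 0.1964] [0.5883 0.252 ]
orange tri [0.6175 0.3074 0.1045]
wc [0.5298 0.3019 0.1492] [0.5342 0.1414 0.1531]
[324.6458 235.8126]
```

Emit:
shift_gripper:
  steps:
    - {"x":0.004, "y":0.004, "z":0.04}
    - {"x":0.004, "y":0.004, "z":0.08}
    - {"x":0.004, "y":0.004, "z":0.11}
    - {"x":0.004, "y":0.004, "z":0.125}
    - {"x":0.004, "y":0.004, "z":0.131}
    - {"x":0.004, "y":0.004, "z":0.131}
  jaw: 0.05

```text
time: 1.98
position: [0.5717, 0.2224, 0.1733]
ee_rot: [-2.687, -1.626, 0.003]
wrist_force: [-0.3, -0.3, 1.2]
finger_gap: 0.0502
gripper_force: 0.0
```

Emit:
shift_gripper:
  steps:
    - {}
    - {}
    - {}
    - {}
    - {}
    - {}
  jaw: 0.0
  squeeze: 80

```text
time: 2.48
position: [0.5731, 0.2229, 0.1761]
ee_rot: [2.689, 1.625, 0.004]
wrist_force: [-2.7, 0.7, 6.6]
finger_gap: 0.0131
gripper_force: 79.5
```

Emit:
shift_gripper:
  steps:
    - {"z":-0.003, "twist":-0.1}
    - {"z":-0.003, "twist":-0.22}
    - {"z":-0.003, "twist":-0.34}
    - {"z":-0.003, "twist":-0.46}
    - {"z":-0.003, "twist":-0.58}
    - {"z":-0.003, "twist":-0.7}
    - {"z":-0.003, "twist":-0.82}
    - {"z":-0.003, "twist":-0.94}
    - {"z":-0.003, "twist":-1.06}
    - {"z":-0.003, "twist":-1.18}
    - {"z":-0.003, "twist":-1.3}
    - {"z":-0.003, "twist":-1.42}
    - {"z":-0.003, "twist":-1.54}
    - {"z":-0.003, "twist":-1.66}
    - {"z":-0.003, "twist":-1.78}
    - {"z":-0.003, "twist":-1.9}
    - {"z":-0.003, "twist":-2.0}
    - {"z":-0.003, "twist":-2.085}
    - {"z":-0.003, "twist":-2.085}
    - {"z":-0.003, "twist":-2.085}

```text
time: 4.15
position: [0.5742, 0.2236, 0.1762]
ee_rot: [-0.049, 3.139, 0.003]
wrist_force: [11.8, 7.5, -23.0]
finger_gap: 0.013
gripper_force: 81.9
```

```bash
python3 -c "
from h import *
Rm=R.from_rotvec(robot.observe()['ee_rot']).as_matrix();print(np.degrees(np.arctan2(Rm[1,:2],Rm[0,:2])),robot.observe()['qpos'])"
```

```text
[-178.19759333   91.80265705] [ 0.25189446  0.50379929 -0.01388902  1.0506329   0.00161776  0.22043635]
```

Emit:
shift_gripper:
  steps:
    - {}
    - {}
    - {}
    - {"z":-0.04}
    - {"z":-0.08}
    - {"x":0.03, "z":-0.12}
    - {"x":0.06, "z":-0.13}
    - {"x":0.094, "z":-0.13}
    - {"x":0.094, "z":-0.13}
    - {"x":0.094, "z":-0.13}
  jaw: 0.05

```text
time: 4.98
position: [0.4774, 0.2196, 0.3088]
ee_rot: [-0.049, 3.139, 0.001]
wrist_force: [0.7, -0.1, -0.3]
finger_gap: 0.05
gripper_force: 0.0
```

Run:
```python
from h import *
import pickle
m=robot.camera_model("wrist");im=robot.snapshot("wrist");t=robot.snapshot("top")
pickle.dump(m,open("w2.pkl","wb"));cv2.imwrite("pics/w2.png",im[:,:,::-1]);cv2.imwrite("pics/top2.png",t[:,:,::-1])
```

```text
(no output)
```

View pics/w2.png

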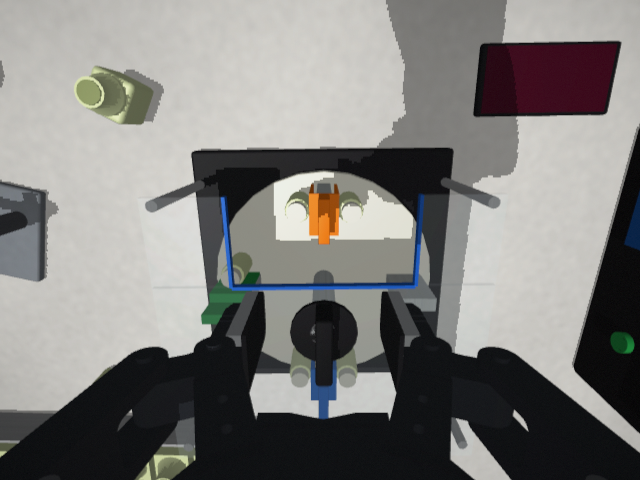

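The orange carrier stands centred in the window, at u≈323 between blue edges at 224 and 420. I'll enlarge it.

Run:
```python
import cv2
a=cv2.imread("pics/w2.png")[165:265,260:390]
cv2.imwrite("pics/w2c.png",cv2.resize(a,None,fx=6,fy=6,interpolation=cv2.INTER_CUBIC))
```

```text
(no output)
```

View pics/w2c.png

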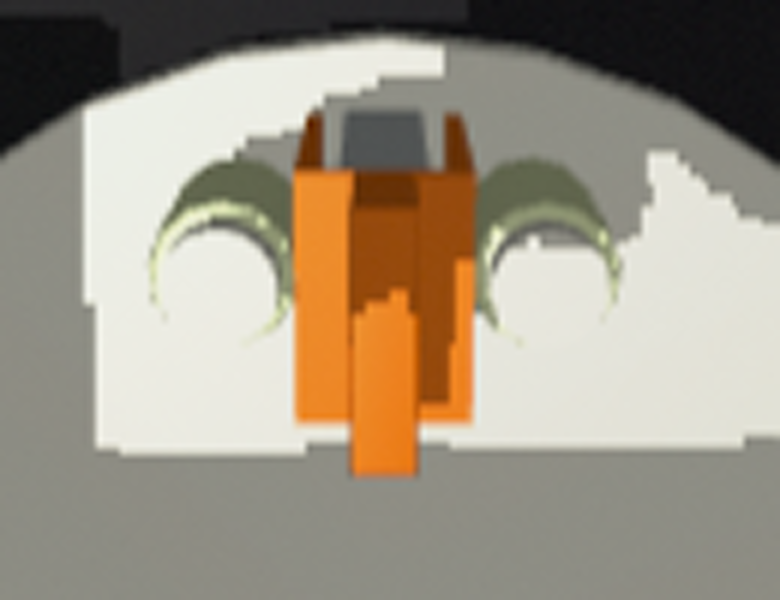

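The crop gives fin-top corners in full-picture pixels of (318.4,199.2), (329.7,199.2), (318.7,244.3) and (329.7,244.3). The crown top spans u 309.2–339 and v 193.3–235.3.

Run:
```python
from h import *
import pickle
np.set_printoptions(precision=4,suppress=True)
m=pickle.load(open("w2.pkl","rb"));o=robot.observe();Rm=R.from_rotvec(o["ee_rot"]).as_matrix()
g=lambda x,y:(260+x/6,165+y/6)
for z,ps in((.138,[(351,205),(418,205),(352,476),(418,476)]),(.110,[(295,170),(475,170),(295,422),(473,422)])):
    P=np.array([at(m,g(*p),z) for p in ps]);c=P.mean(0);d=(P[2]+P[3]-P[0]-P[1])/2
    print(z,c,"len",np.linalg.norm(d),"wid",np.linalg.norm(P[1]-P[0]),np.linalg.norm(P[3]-P[2]),"yaw",np.degrees(np.arctan2(d[1],d[0])),"tool",Rm.T@(np.r_[c,z]-o["position"]))
P=[at(m,p,.15) for p in((232,288),(415,287))];print("wcorners",P,o["position"])
```

```text
0.138 [0.4775 0.2208] len 0.03999914353034962 wid 0.009420277889819115 0.009639244020177552 yaw 1.9090235830552014 tool [0.0019 0.0013 0.1699]
0.11 [0.4774 0.2209] len 0.04016972055316461 wid 0.02754353217275909 0.028211365156554192 yaw 1.5822677214077343 tool [0.0021 0.0013 0.1979]
wcorners [array([0.5361, 0.1421]), array([0.5304, 0.3018])] [0.4792 0.2196 0.3079]
```

Fin top length measures 40.0 mm at z=0.138, so the height is confirmed. Fin centre is (0.4775, 0.2208) and the carrier is in the window. Grasping it now.

Emit:
shift_gripper:
  steps:
    - {"x":0.002, "y":0.0013, "z":0.04}
    - {"x":0.002, "y":0.0013, "z":0.08}
    - {"x":0.002, "y":0.0013, "z":0.12}
    - {"x":0.002, "y":0.0013, "z":0.15}
    - {"x":0.002, "y":0.0013, "z":0.17}
    - {"x":0.002, "y":0.0013, "z":0.18}
    - {"x":0.002, "y":0.0013, "z":0.18}
  jaw: 0.05

```text
time: 5.67
position: [0.476, 0.2203, 0.1251]
ee_rot: [0.047, -3.138, 0.002]
wrist_force: [0.1, 0.0, -1.0]
finger_gap: 0.0502
gripper_force: 0.0
```

Emit:
shift_gripper:
  steps:
    - {}
    - {}
    - {}
    - {}
    - {}
    - {}
  jaw: 0.0
  squeeze: 50

```text
time: 6.17
position: [0.4778, 0.2211, 0.1288]
ee_rot: [-0.047, 3.138, 0.001]
wrist_force: [-0.9, 0.4, 6.0]
finger_gap: 0.0092
gripper_force: 50.4
```

Emit:
shift_gripper:
  steps:
    - {"z":-0.01}
    - {"z":-0.025}
    - {"z":-0.045}
    - {"z":-0.07}
    - {"z":-0.1}
    - {"z":-0.13}
    - {"z":-0.16}
    - {"z":-0.175}
    - {"z":-0.185}
    - {"z":-0.185}

```text
time: 7.0
position: [0.4773, 0.221, 0.3148]
ee_rot: [-0.047, 3.138, 0.002]
wrist_force: [0.1, -1.4, -2.4]
finger_gap: 0.0088
gripper_force: 49.5
```

Emit:
shift_gripper:
  steps:
    - {"x":0.002, "y":-0.01, "twist":0.05}
    - {"x":0.005, "y":-0.03, "twist":0.15}
    - {"x":0.009, "y":-0.06, "twist":0.26}
    - {"x":0.014, "y":-0.09, "twist":0.37}
    - {"x":0.02, "y":-0.12, "twist":0.48}
    - {"x":0.025, "y":-0.155, "twist":0.6}
    - {"x":0.031, "y":-0.19, "twist":0.72}
    - {"x":0.037, "y":-0.225, "twist":0.84}
    - {"x":0.043, "y":-0.26, "twist":0.96}
    - {"x":0.049, "y":-0.295, "twist":1.08}
    - {"x":0.055, "y":-0.33, "twist":1.2}
    - {"x":0.06, "y":-0.365, "twist":1.32}
    - {"x":0.065, "y":-0.395, "twist":1.44}
    - {"x":0.07, "y":-0.425, "twist":1.56}
    - {"x":0.075, "y":-0.45, "twist":1.66}
    - {"x":0.077, "y":-0.465, "twist":1.74}
    - {"x":0.079, "y":-0.473, "twist":1.78}
    - {"x":0.079, "y":-0.476, "twist":1.78}
    - {"x":0.079, "y":-0.476, "twist":1.78}
    - {"x":0.079, "y":-0.476, "twist":1.78}

```text
time: 8.67
position: [0.4119, -0.2565, 0.312]
ee_rot: [-2.408, -2.017, -0.0]
wrist_force: [-0.7, 0.1, -0.7]
finger_gap: 0.009
gripper_force: 49.4
```

Run:
```python
from h import *
import pickle
m=robot.camera_model("wrist");im=robot.snapshot("wrist")
pickle.dump(m,open("w3.pkl","wb"));cv2.imwrite("pics/w3.png",im[:,:,::-1])
o=robot.observe();print(o["position"],R.from_rotvec(o["ee_rot"]).as_matrix(),o["qpos"])
```

```text
[ 0.41202782 -0.25635058  0.31215948] [[ 1.75453219e-01  9.84487729e-01 -2.82974115e-04]
 [ 9.84487649e-01 -1.75453048e-01  5.45458113e-04]
 [ 4.87348147e-04 -3.74286902e-04 -9.99999811e-01]] [-7.07507268e-01  1.85770760e-01 -1.15773192e-01  1.26982195e+00
  2.30623060e-04  1.03965503e+00]
```

View pics/w3.png

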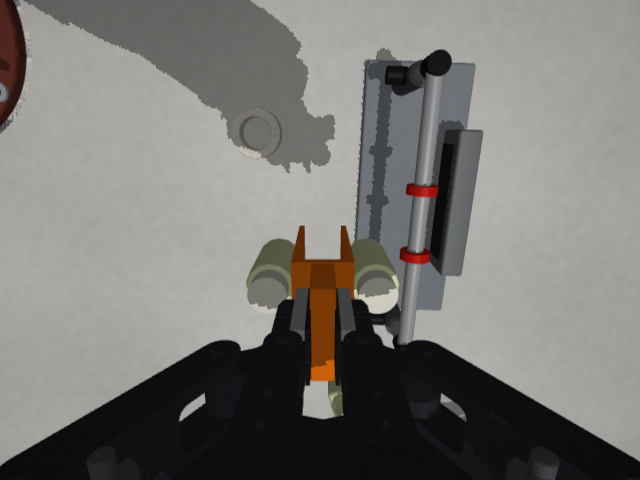

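The wrist view shows the collars at (422,190) and (415,256), with bar ends at (436,62) and (402,343). The carrier is held level at (323,285). I'll get the collar centroids by red colour in all three cameras.

Run:
```python
from h import *
import pickle
np.set_printoptions(precision=4,suppress=True)
M=[pickle.load(open("w3.pkl","rb")),robot.camera_model("top"),robot.camera_model("scene")]
C=[]
for f,(x0,y0,x1,y1) in(("w3",(380,160,460,290)),("top0",(360,250,415,280)),("scene0",(210,195,255,220))):
    im=cv2.imread(f"pics/{f}.png").astype(int);b,g,r=im[...,0],im[...,1],im[...,2]
    k=((r-np.maximum(b,g))>50).astype(np.uint8);k2=k*0;k2[y0:y1,x0:x1]=k[y0:y1,x0:x1]
    n,_,st,c=cv2.connectedComponentsWithStats(k2)
    i=np.argsort(-st[1:,4])[:2]+1;print(f,st[i].tolist(),c[i]);C.append(c[i])
# order by world y: +y first
w=C[0][np.argsort(-C[0][:,1])];t=C[1][np.argsort(C[1][:,0])];s=C[2][np.argsort(-C[2][:,0])]
o=robot.observe();Rm=R.from_rotvec(o["ee_rot"]).as_matrix()
for idx in([0,1],[0,2],[1,2],[0,1,2]):
    P=[tri([M[i] for i in idx],[[w,t,s][i][j] for i in idx]) for j in(0,1)]
    mid=(P[0]+P[1])/2;d=P[0]-P[1]
    print(idx,P,mid,"len",np.linalg.norm(d),"deg",np.degrees(np.arctan2(d[1],d[0])),"tool",Rm.T@(mid-o["position"]))
for z in(.13,.138,.146):
    P=np.array([at(M[0],q,z) for q in w]);e=np.array([at(M[0],q,z) for q in((430.5,90),(403.5,330))]);f=e[0]-e[1];d=P[0]-P[1]
    print(z,P.mean(0),np.linalg.norm(d),np.degrees(np.arctan2(*d[::-1])),"bar",np.degrees(np.arctan2(*-f[::-1])),e)
```

```text
w3 [[400, 247, 30, 17, 346], [406, 184, 33, 14, 342]] [[414.4769 256.474 ]
 [422.2047 190.6988]]
top0 [[396, 264, 4, 8, 22], [375, 259, 3, 8, 20]] [[397.5455 267.1818]
 [375.85   261.95  ]]
scene0 [[241, 207, 3, 7, 19], [220, 205, 3, 7, 18]] [[242.     209.6842]
 [220.9444 207.8889]]
[0, 1] [array([ 0.47  , -0.2301,  0.3016]), array([ 0.4877, -0.267 ,  0.1715])] [ 0.4789 -0.2486  0.2366] len 0.136375248799105 deg 115.55056535328697 tool [0.0194 0.0645 0.0756]
[0, 2] [array([ 0.4885, -0.2703,  0.1475]), array([ 0.4965, -0.273 ,  0.1437])] [ 0.4925 -0.2716  0.1456] len 0.009256129047186054 deg 161.6961015590797 tool [-0.001   0.0819  0.1666]
[1, 2] [array([ 0.4994, -0.2437,  0.142 ]), array([ 0.4862, -0.3004,  0.142 ])] [ 0.4928 -0.272   0.142 ] len 0.058236262768069605 deg 76.88440274373711 tool [-0.0013  0.0823  0.1701]
[0, 1, 2] [array([ 0.4932, -0.2602,  0.1514]), array([ 0.4919, -0.282 ,  0.143 ])] [ 0.4926 -0.2711  0.1472] len 0.02339935021219673 deg 86.50637153238792 tool [-0.0004  0.0819  0.1649]
0.13 [ 0.494  -0.2774] 0.06063954489473057 -102.22850956206665 bar -102.08497063867657 [[ 0.5149 -0.1679]
 [ 0.4692 -0.3813]]
0.138 [ 0.4922 -0.275 ] 0.05907787215978238 -102.22850956206663 bar -102.08497063867657 [[ 0.5125 -0.1683]
 [ 0.468  -0.3762]]
0.146 [ 0.4904 -0.2725] 0.057516199424834304 -102.22850956206663 bar -102.08497063867657 [[ 0.5102 -0.1687]
 [ 0.4668 -0.3712]]
```

Run:
```python
from h import *
import pickle
np.set_printoptions(precision=4,suppress=True)
M=[pickle.load(open("w3.pkl","rb")),robot.camera_model("top"),robot.camera_model("scene")]
w=[(422.2,190.7),(414.5,256.5)];t=[(375.85,261.95),(397.55,267.2)];s=[(242,209.7),(220.9,207.9)]
o=robot.observe();Rm=R.from_rotvec(o["ee_rot"]).as_matrix()
for idx in([0,1],[0,2],[1,2],[0,1,2]):
    P=[tri([M[i] for i in idx],[[w,t,s][i][j] for i in idx]) for j in(0,1)]
    mid=(P[0]+P[1])/2;d=P[0]-P[1]
    print(idx,P,mid,"len",np.linalg.norm(d),"deg",np.degrees(np.arctan2(d[1],d[0])),"tool",Rm.T@(mid-o["position"]))
# fin vs TCP lateral check: crown top edges in w3
for q in((292,262),(355,262),(311,380),(335,380)):print(Rm.T@(np.r_[at(M[0],q,.312-.0188),.312-.0188]-o["position"]))
```

```text
[0, 1] [array([ 0.4994, -0.2454,  0.1358]), array([ 0.485 , -0.2999,  0.1467])] [ 0.4922 -0.2726  0.1413] len 0.05739433327959795 deg 75.19707138494019 tool [-0.002   0.0819  0.1709]
[0, 2] [array([ 0.4978, -0.2448,  0.1409]), array([ 0.4853, -0.3015,  0.1417])] [ 0.4916 -0.2731  0.1413] len 0.05814429819459021 deg 77.59870533224431 tool [-0.0027  0.0813  0.1708]
[1, 2] [array([ 0.4994, -0.2437,  0.142 ]), array([ 0.4862, -0.3005,  0.142 ])] [ 0.4928 -0.2721  0.142 ] len 0.058316795330853356 deg 76.85343841377433 tool [-0.0014  0.0823  0.1702]
[0, 1, 2] [array([ 0.4986, -0.2443,  0.1413]), array([ 0.4857, -0.301 ,  0.142 ])] [ 0.4921 -0.2727  0.1416] len 0.058181249708089765 deg 77.23773522436814 tool [-0.0021  0.0818  0.1705]
[ 0.0188 -0.0144  0.019 ]
[0.0188 0.0132 0.019 ]
[-0.0425 -0.0067  0.0189]
[-0.0425  0.005   0.0189]
```

Emit:
shift_gripper:
  steps:
    - {"y":0.02, "twist":0.02}
    - {"x":-0.001, "y":0.05, "twist":0.04}
    - {"x":-0.0015, "y":0.07, "z":0.005, "twist":0.04}
    - {"x":-0.0015, "y":0.08, "z":0.02, "twist":0.04}
    - {"x":-0.0015, "y":0.082, "z":0.04, "twist":0.04}
    - {"x":-0.0015, "y":0.082, "z":0.055, "twist":0.04}
    - {"x":-0.0015, "y":0.082, "z":0.065, "twist":0.04}
    - {"x":-0.0015, "y":0.082, "z":0.065, "twist":0.04}
    - {"x":-0.0015, "y":0.082, "z":0.065, "twist":0.04}

```text
time: 9.47
position: [0.4923, -0.2728, 0.2475]
ee_rot: [-2.449, -1.967, 0.0]
wrist_force: [0.1, -0.5, -1.6]
finger_gap: 0.0094
gripper_force: 49.4
```

Run:
```python
from h import *
import pickle
m=robot.camera_model("wrist");im=robot.snapshot("wrist");s=robot.snapshot("scene")
pickle.dump(m,open("w4.pkl","wb"));cv2.imwrite("pics/w4.png",im[:,:,::-1])
A=np.zeros((480,800,3),np.uint8);A[:,:400]=im[:,120:520];A[:400,400:800]=cv2.resize(s[170:270,185:285],None,fx=4,fy=4,interpolation=cv2.INTER_CUBIC)
cv2.imwrite("pics/v4.png",A[:,:,::-1]);print(robot.observe()["position"],robot.observe()["wrist_force"])
```

```text
[ 0.49283336 -0.27352955  0.24851479] [-0.02606661 -0.07513978 -1.02205305]
```

View pics/v4.png

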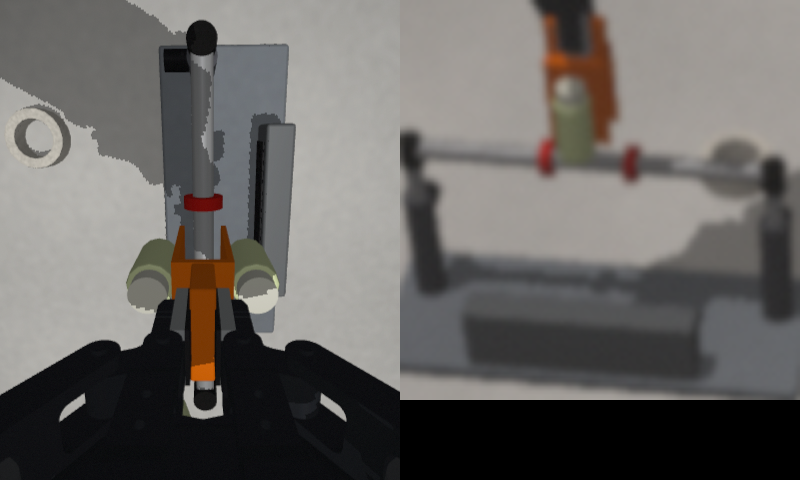

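The view shows the bar midway between the legs (u≈203 of 181–226) and the collar ahead of the carrier. I'll descend most of the way and then feel for the bar.

```bash
python3 -c "
from h import *
import pickle
m=pickle.load(open('w4.pkl','rb'));o=robot.observe();Rm=R.from_rotvec(o['ee_rot']).as_matrix()
for q in((323,203),(303,262),(355,262)):
  for z in(.1415,.230):print(q,z,Rm.T@(np.r_[at(m,q,z),z]-o['position']))"
```

```text
(323, 203) 0.1415 [ 0.02870025 -0.00142006  0.1069936 ]
(323, 203) 0.23 [ 0.04593344 -0.00137142  0.01848205]
(303, 262) 0.1415 [-0.01299961 -0.01536303  0.10699978]
(303, 262) 0.23 [ 0.01995957 -0.01005617  0.01848591]
(355, 262) 0.1415 [-0.01300426  0.02089971  0.10705603]
(355, 262) 0.23 [0.01995667 0.01253105 0.01852094]
```

Emit:
shift_gripper:
  steps:
    - {"z":0.008}
    - {"z":0.016}
    - {"z":0.024}
    - {"z":0.032}
    - {"z":0.04}
    - {"z":0.048}
    - {"z":0.054}
    - {"z":0.058}
    - {"z":0.06}
    - {"z":0.06}
    - {"z":0.06}

```text
time: 10.48
position: [0.4925, -0.2736, 0.1875]
ee_rot: [2.451, 1.965, 0.0]
wrist_force: [0.7, -0.3, -1.4]
finger_gap: 0.0091
gripper_force: 49.6
```

```bash
python3 -c "
from h import *
for i in range(3): o=robot.observe();print(o['position'],o['wrist_force'])"
```

```text
[ 0.49253981 -0.27356877  0.1874769 ] [ 0.7164629  -0.28494006 -1.38888131]
[ 0.49253981 -0.27356877  0.1874769 ] [ 0.7164629  -0.28494006 -1.38888131]
[ 0.49253981 -0.27356877  0.1874769 ] [ 0.7164629  -0.28494006 -1.38888131]
```

Emit:
shift_gripper:
  steps:
    - {"z":0.001}
    - {"z":0.002}
    - {"z":0.003}
    - {"z":0.004}
    - {"z":0.005}
    - {"z":0.006}
    - {"z":0.007}
    - {"z":0.008}
    - {"z":0.009}
    - {"z":0.01}
    - {"z":0.01}

```text
time: 11.4
position: [0.4923, -0.2734, 0.1771]
ee_rot: [-2.451, -1.965, 0.0]
wrist_force: [-0.3, -0.0, -1.3]
finger_gap: 0.0089
gripper_force: 49.6
```

Emit:
shift_gripper:
  steps:
    - {"z":0.001}
    - {"z":0.002}
    - {"z":0.003}
    - {"z":0.003}
    - {"z":0.003}

```text
time: 11.82
position: [0.4924, -0.2734, 0.1742]
ee_rot: [-2.451, -1.965, 0.0]
wrist_force: [-0.1, -0.0, -1.3]
finger_gap: 0.009
gripper_force: 49.6
```

Emit:
shift_gripper:
  steps:
    - {"z":0.001}
    - {"z":0.002}
    - {"z":0.002}
    - {"z":0.002}

```text
time: 12.15
position: [0.4923, -0.2734, 0.1722]
ee_rot: [-2.451, -1.965, 0.0]
wrist_force: [-1.0, -0.4, -1.9]
finger_gap: 0.0087
gripper_force: 49.6
```

Emit:
shift_gripper:
  steps:
    - {"z":0.001}
    - {"z":0.0015}
    - {"z":0.0015}
    - {"z":0.0015}

```text
time: 12.48
position: [0.4924, -0.2735, 0.1708]
ee_rot: [-2.451, -1.965, 0.0]
wrist_force: [0.4, -0.6, -1.3]
finger_gap: 0.0091
gripper_force: 49.6
```

Emit:
shift_gripper:
  steps:
    - {"z":0.001}
    - {"z":0.0015}
    - {"z":0.0015}
    - {"z":0.0015}

```text
time: 12.82
position: [0.4924, -0.2735, 0.1693]
ee_rot: [-2.451, -1.965, 0.0]
wrist_force: [-0.3, -0.7, -1.3]
finger_gap: 0.009
gripper_force: 49.6
```

Emit:
shift_gripper:
  steps:
    - {"z":0.001}
    - {"z":0.0015}
    - {"z":0.0015}
    - {"z":0.0015}

```text
time: 13.15
position: [0.4925, -0.2735, 0.1679]
ee_rot: [2.451, 1.965, 0.0]
wrist_force: [0.1, 0.5, -0.0]
finger_gap: 0.009
gripper_force: 49.6
```

Emit:
shift_gripper:
  steps:
    - {"z":0.0005}
    - {"z":0.0005}
    - {"z":0.0005}

```text
time: 13.4
position: [0.4925, -0.2735, 0.1674]
ee_rot: [2.451, 1.965, 0.0]
wrist_force: [0.4, 1.6, 0.5]
finger_gap: 0.0089
gripper_force: 49.7
```

Emit:
shift_gripper:
  steps:
    - {"z":0.0005}
    - {"z":0.0005}
    - {"z":0.0005}

```text
time: 13.65
position: [0.4925, -0.2735, 0.1669]
ee_rot: [2.451, 1.965, 0.0]
wrist_force: [0.8, -0.2, 1.8]
finger_gap: 0.0087
gripper_force: 49.8
```

Contact is felt, about 3 N over the free reading. I'll ease the grip and then release.

Emit:
shift_gripper:
  steps:
    - {}
    - {}
    - {}
  squeeze: 20

```text
time: 13.9
position: [0.4925, -0.2735, 0.1669]
ee_rot: [2.451, 1.965, 0.0]
wrist_force: [0.8, -0.3, 1.9]
finger_gap: 0.0091
gripper_force: 49.8
```

Emit:
shift_gripper:
  steps:
    - {}
    - {}
    - {}
    - {}
    - {}
    - {}
  jaw: 0.04

```text
time: 14.4
position: [0.4924, -0.2735, 0.1668]
ee_rot: [-2.451, -1.965, 0.0]
wrist_force: [-1.1, 0.1, 0.3]
finger_gap: 0.04
gripper_force: 0.0
```

Emit:
shift_gripper:
  steps:
    - {"z":-0.003}
    - {"z":-0.01}
    - {"z":-0.02}
    - {"z":-0.04}
    - {"z":-0.07}
    - {"z":-0.1}
    - {"z":-0.13}
    - {"z":-0.14}
    - {"z":-0.14}
    - {"z":-0.14}

```text
time: 15.23
position: [0.4926, -0.2736, 0.3073]
ee_rot: [2.45, 1.965, 0.001]
wrist_force: [0.3, -0.1, -0.3]
finger_gap: 0.04
gripper_force: 0.0
```

Run:
```python
from h import *
im=robot.snapshot("wrist");s=robot.snapshot("scene")
A=np.zeros((480,800,3),np.uint8);A[:,:400]=im[:,120:520];A[:300,400:800]=cv2.resize(s[185:260,185:285],None,fx=4,fy=4,interpolation=cv2.INTER_CUBIC)
A[300:480,400:640]=cv2.resize(s[190:280,370:490],None,fx=2,fy=2)
cv2.imwrite("pics/v5.png",A[:,:,::-1])
```

```text
(no output)
```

View pics/v5.png

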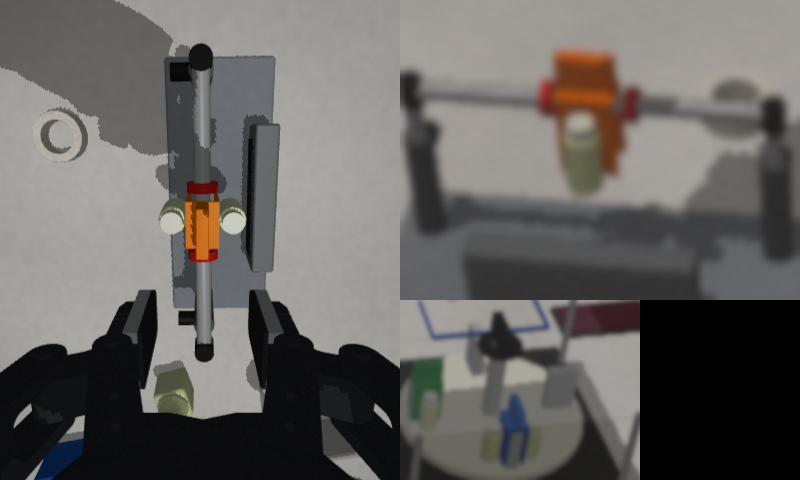

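The carrier hangs astride the bar between the collars, level and centred at (203,225). The blue and green carriers stand upright in their bays. Handing in.

```bash
python3 -c "
from rig import robot
print(robot.job_done())"
```

```text
the job is handed in; nothing more can be done
None
```

The orange carrier hangs released astride the tempering bar between the red collars, the blue and green carriers are still in their bays, and the job was handed in at about 15 s; no verdict was returned.

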